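Show a coated specimen holder to the inspection camera

TASK

Draw the specimen holder with the blue grip out of its socket in the sloped rack, turn it upright with the grip on top and its specimen side squarely facing the lens of the inspection camera, and hold it still in the air, its plate centred in front of the lens about 12 cm away. Finish while still holding it there in the gripper. Leave the red and yellow holders in the rack, and do not bump the camera.

Things in the scene. Friction and masses are not known exactly. Their poses are not given: they have to be found in the camera images.
- blue_grip (a point): centre of the blue bar grip (14 x 16 x 65 mm along x, y, z) of the loose specimen holder that is wanted, 132.5 mm from its foot. Axes are the holder's: z along its length up to the grip end, x square to the plate on the side of the specimens, y across the width. At the start it stands in one of the rack's sockets (which one varies), leaning 40 degrees, specimen side up
- blue_plate (a point): centre of the flat aluminium plate of the blue holder (6 x 56 x 60 mm along x, y, z), 62.5 mm below the grip's centre along the holder's z; same axes. Its +x face carries three brass specimen discs 15 mm across, 3 mm thick
- blue_foot (a point): lower end of the aluminium tang of the blue holder (6 x 24 x 40 mm along x, y, z), 132.5 mm below the grip's centre along the holder's z; same axes
- blue: the blue holder, one rigid piece 165 mm long, about 120 g (varies): tang at the bottom, plate above it, grip on top; origin at the foot of the tang, axes as blue_grip
- red_grip (a point): loose specimen holder, 165 mm long, about 120 g, same shape as the blue one but with a red grip; it stands in another socket of the rack and stays there. This point is the centre of its grip
- yellow_grip (a point): loose specimen holder, 165 mm long, about 120 g, same shape as the blue one but with a yellow grip; it stands in another socket of the rack and stays there. This point is the centre of its grip
- rack: fixed grey rack, origin under the centre of its base (150 x 260 mm in x, y). Sockets at y = -80, 0, +80 mm, 9 x 27 mm, 36 mm deep along the holder's z, 3 mm play; they lean 40 degrees: a holder points up and to the rack's -x. A back rest lies under the plates; the grips stand free, centres 46 mm to -x of the origin and 123 mm up. Feet 21 mm up
- camera: fixed inspection camera on a post, origin at the post's foot on the work surface. White head 100 x 66 x 66 mm, centre 190 mm up, top 223 mm up; black lens barrel 54 mm across with a 66 mm light ring, pointing level to the camera's -x; base plate 130 x 100 mm from x = -55 to +75 mm. Position and yaw vary
- lens (a point): centre of the lens front, 190 mm above the surface, 81 mm to the -x side of the camera's origin; axes as the camera's: the lens looks along -x
- focus (a point): point in the air 120 mm in front of the lens on its level axis, 190 mm above the surface: where the centre of the plate belongs; axes as the camera's (x points back to the lens)
Not all that is in view belongs to the job. Leave any black or green look-alike of the blue alone. What is shaped like the camera but pink is not meant.

How it is judged:
By the outcome, as a careful person would: the job done as asked, in the order asked, and still so for the second after the job is handed in, while the arm keeps its last pose, push and grip.
It also fails if it takes over 42 s, if anything falls off the work surface, if the arm or the gripper's body presses on something with over 40 N, if the wrist force passes 120 N, or if a joint passes its speed limit or range.

ROBOT

A 6-joint arm with a two-finger parallel gripper is mounted at the origin on the work surface. World frame = base frame: x ahead of the robot, y to its left, z up, the work surface at z = 0. Lengths are in m, angles in degrees, forces in N, time in s.
With the tool pointing down it reaches from about 0.4 to 0.825 m from the base axis. Payload 7 kg.
Tool frame: the origin (TCP) lies midway between the tips of the shut fingers; the grasp point (between the pads) lies 19 mm behind it; z points along the fingers, y is the direction in which the jaws open and shut (so a half turn about z gives the same grasp; the last joint's range is limited). The gripper opens to 88 mm and grips with 3 to 60 N. Pads are 19 mm wide; open, the fingers measure 130 mm over their backs; the gripper's body (78 mm by 193 mm) begins 47 mm behind the grasp point.
Start: joints at [-57.118, 20.546, 0.682, 0, -70.136, -16.507], TCP at [0.19, -0.648, 0.195] pointing down, gripper open.
Joint ranges: [-176.03, 176.03], [-82.01, 121.73], [-58.28, 71.71], [-173.87, 95.51], [-174.79, -0.11], [-173.66, 173.66]. Speed limits (degrees/s): [136.94, 136.94, 172.46, 180, 180, 180].

INTERFACE

Orientations are given as a 3x3 rotation matrix whose columns are the frame's x, y, z axes.
In Python, from rig import robot gives the robot as it stands. Calls block until the motion is done:
- robot.goto(position, orientation): joint-space move of the TCP to a pose.
- robot.servo_line(position, ori=None, speed=0.15): straight line of the TCP; ori=None keeps the orientation; speed is the mean speed in m/s.
- robot.movej(angles): joint-space move.
- robot.move_gripper(opening): opening from 0.0 (shut) to 1.0 (fully open); the grip force is fixed at half the most; returns when the fingers have stopped.
- robot.dwell(seconds).
- robot.ik(position, orientation): joint angles nearest the present ones, or None.
- robot.grab_frame(name): name is "scene" or "top" or "wrist"; returns (picture, depth): 420x560x3 uint8, red, green, blue; 420x560 float32, m along the optical axis (not along the pixel's ray), 0 where there is no reading.
- robot.camera_info(name): a dict with "vfov" (degrees; the focal length in pixels is half the picture's height over the tangent of half this angle, whatever the lens; pixels are square), "cx", "cy" (the principal point, pixels), "k1" (the pictures are not rectified: a ray, as slopes to the right and down, at radius r is drawn at 1 + k1 r^2 times it, then the intrinsics apply), "view" (4x4, takes a point from world to camera coordinates); the wrist camera has in their place "T_tool_cam" (4x4, takes a point from camera to tool coordinates, whose origin is the TCP and whose axes are the flange's). Camera axes: x right, y down, z forward; pixel columns grow to the right and rows downward; lengths in m; the calibration is good to about 2 mm. A picture is of the moment at which its call begins: read the wrist's pose just before it. camera_info takes no time and is no camera call.
A pose or a line that the arm cannot do raises robot.Unreachable and nothing moves.
- robot.job_done(): hands the job in, once; it reports no verdict.
Readings, each from a call of its own:
- robot.read_t(): time.
- robot.read_qpos(): joint angles.
- robot.read_qvel(): joint speeds.
- robot.read_effort(): joint torques, N m.
- robot.read_position(): TCP position.
- robot.read_tcp_rot(): TCP orientation.
- robot.read_force(): force on the tool from outside, world axes, zero at the start.
- robot.read_ft_torque(): the same for the moment, N m.
- robot.read_grip_width(): opening from 0.0 (shut) to 1.0 (fully open).
Only numpy, scipy, OpenCV 4.12 (cv2) and the standard library are available. Lean on these libraries where they do the work, as an engineer would, in place of code of your own. Each camera call takes 0.05 s, during which the arm holds its last target. There are 200 camera calls.

## Working session

There is one attempt and no reset: what is moved stays moved. The work goes in short steps, each a Python script; the robot and the scene stay as the last script left them, time stands still between calls to the robot, and variables do not carry over. Pictures are saved under pics/ and viewed, about 8 in all and at most 12, crops included, and the job is handed in when it is done.

```bash
ls; mkdir -p pics; python3 - <<'E'
from rig import robot
import cv2,numpy as np
for n in("scene","top"):
    p,d=robot.grab_frame(n); np.savez(f"pics/{n}0.npz",p=p,d=d); cv2.imwrite(f"pics/{n}0.png",p[...,::-1]); i=robot.camera_info(n); print(n,i)
print(robot.camera_info("wrist"),robot.read_t(),robot.read_tcp_rot())
E
```

```text
pics
scene {'vfov': 42.829622424961926, 'cx': 289.1439983284989, 'cy': 206.82921937539717, 'k1': -0.21635109776466047, 'view': array([[-7.29396560e-01,  6.84091119e-01,  1.99560401e-05,
         4.16649077e-01],
       [ 3.72196043e-01,  3.96870021e-01, -8.39025799e-01,
        -1.10357084e-01],
       [-5.73978017e-01, -6.11975104e-01, -5.44091636e-01,
         1.70082268e+00],
       [ 0.00000000e+00,  0.00000000e+00,  0.00000000e+00,
         1.00000000e+00]])}
top {'vfov': 56.61231871284726, 'cx': 280.57737550048466, 'cy': 206.31465286778996, 'k1': -0.011088073117495535, 'view': array([[-0.01069692, -0.999441  , -0.03167442,  0.01026801],
       [-0.99109482,  0.0148015 , -0.13233279,  0.56280379],
       [ 0.13272764,  0.0299768 , -0.99069913,  0.96366032],
       [ 0.        ,  0.        ,  0.        ,  1.        ]])}
{'vfov': 71.13289051601791, 'cx': 280.3342904663796, 'cy': 210.57423688556713, 'k1': 0.022284390869074196, 'T_tool_cam': array([[ 1.79158570e-04, -9.60405963e-01, -2.78604297e-01,
         7.51965984e-02],
       [ 9.99999933e-01,  2.61240762e-04, -2.57492899e-04,
        -1.74274804e-04],
       [ 3.20080514e-04, -2.78604232e-01,  9.60405945e-01,
        -1.90377128e-01],
       [ 0.00000000e+00,  0.00000000e+00,  0.00000000e+00,
         1.00000000e+00]])} 0.1 [[-9.59474796e-01 -2.81793858e-01 -5.81163453e-04]
 [-2.81794412e-01  9.59473772e-01  1.41065208e-03]
 [ 1.60097999e-04  1.51725373e-03 -9.99998836e-01]]
```

View pics/scene0.png

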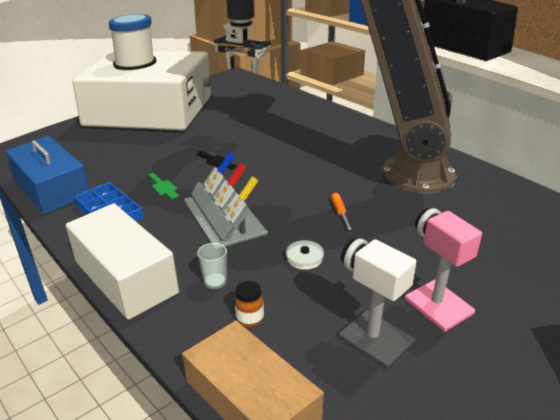

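View pics/top0.png

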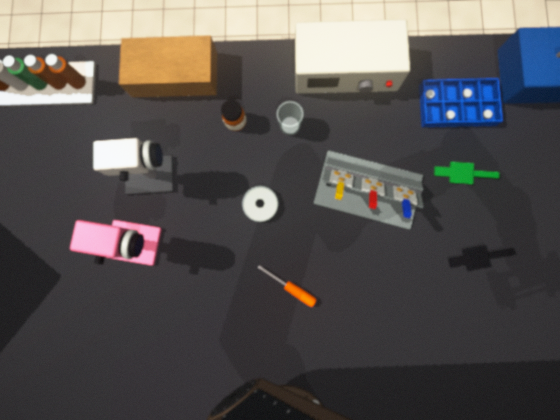

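The pictures show four things shaped like the blue holder. Blue grip: top (407,209), scene (226,163). Green look-alike lying flat: top (460,173). Black look-alike: top (480,257). Red (373,200) and yellow (340,190) stand in the rack. The camera is the white one at top (130,157), next to the pink decoy.

```bash
cat > h.py <<'E'
import numpy as np,cv2
from rig import robot
def K(i):
    f=210/np.tan(np.radians(i['vfov']/2)); return np.array([[f,0,i['cx']],[0,f,i['cy']],[0,0,1]]),np.array([i['k1'],0,0,0.])
def slopes(uv,i):
    k,d=K(i); return cv2.undistortPoints(np.asarray(uv,float).reshape(-1,1,2),k,d).reshape(-1,2)
def view(n):
    i=robot.camera_info(n); return i,np.linalg.inv(np.array(i['view'])) if n!='wrist' else None
def pts(uv,z,i,Tw):
    s=slopes(uv,i); c=np.c_[s*np.asarray(z)[:,None],z]; return c@Tw[:3,:3].T+Tw[:3,3]
def ray(uv,i,Tw):
    s=slopes([uv],i)[0]; d=Tw[:3,:3]@np.r_[s,1]; return Tw[:3,3],d/np.linalg.norm(d)
def tri(rs):
    A=sum(np.eye(3)-np.outer(d,d) for o,d in rs); b=sum((np.eye(3)-np.outer(d,d))@o for o,d in rs)
    x=np.linalg.solve(A,b); return x,[np.linalg.norm(np.cross(x-o,d)) for o,d in rs]
def wristT():
    T=np.eye(4);T[:3,:3]=robot.read_tcp_rot();T[:3,3]=robot.read_position(); return T@np.array(robot.camera_info('wrist')['T_tool_cam'])
HS={'blue':((110,150,60),(128,255,255)),'red':((172,150,90),(179,255,255)),'red0':((0,200,90),(4,255,255)),'yellow':((20,170,120),(32,255,255))}
def mask(p,c):
    h=cv2.cvtColor(p,cv2.COLOR_RGB2HSV); m=cv2.inRange(h,*HS[c])
    if c=='red': m|=cv2.inRange(h,*HS['red0'])
    return m
E
python3 - <<'E'
from h import *
np.set_printoptions(precision=4,suppress=True)
win={'top':(310,140,430,235),'scene':(180,140,275,250)}
R={}
for n in win:
    z=np.load(f'pics/{n}0.npz');p,d=z['p'],z['d'];i,Tw=view(n);x0,y0,x1,y1=win[n]
    for c in('blue','red','yellow'):
        m=mask(p,c);w=np.zeros_like(m);w[y0:y1,x0:x1]=m[y0:y1,x0:x1]
        k,l,s,ce=cv2.connectedComponentsWithStats(w);j=1+np.argmax(s[1:,4]);vv,uu=np.nonzero((l==j)&(d>0))
        P=pts(np.c_[uu,vv],d[vv,uu],i,Tw)
        print(n,c,s[j],ce[j],'med',np.median(P,0)); R.setdefault(c,[]).append(ray(ce[j],i,Tw))
for c in R: print(c,*tri(R[c]))
# camera head from depth
for n,b in(('top',(70,120,200,200)),('scene',(335,225,420,310))):
    z=np.load(f'pics/{n}0.npz');p,d=z['p'],z['d'];i,Tw=view(n);x0,y0,x1,y1=b
    vv,uu=np.mgrid[y0:y1,x0:x1];vv,uu=vv.ravel(),uu.ravel();P=pts(np.c_[uu,vv],d[vv,uu],i,Tw);C=p[vv,uu].astype(int)
    k=(P[:,2]>.14)&(P[:,2]<.24)&(d[vv,uu]>0)&(C.max(1)-C.min(1)<60);Q=P[k];print(n,'min/max',Q.min(0),Q.max(0))
    t=Q[(Q[:,2]>.212)&(Q[:,2]<.232)&(C[k].min(1)>120)];r=cv2.minAreaRect(t[:,:2].astype(np.float32)*1000);print('toprect mm',r,len(t),np.median(t[:,2]))
    np.save(f'pics/cam_{n}.npy',Q)
z=np.load('pics/top0.npz')['p'];s=np.load('pics/scene0.npz')['p']
a=cv2.resize(z[120:260,60:200],(400,400),interpolation=2);b=cv2.resize(z[140:240,320:420],(400,400),interpolation=2)
cv2.imwrite('pics/crop.png',np.hstack([a,b])[...,::-1])
E
```

```text
top blue [402 200   9  18 133] [406.2331 208.406 ] med [ 0.5413 -0.2882  0.1345]
top red [370 192   6  16  91] [372.5275 199.5714] med [ 0.5609 -0.212   0.1386]
top yellow [335 182   9  17 108] [339.4259 190.1296] med [ 0.5855 -0.1366  0.1374]
scene blue [218 152  16  22 163] [225.3988 162.2638] med [ 0.5449 -0.2868  0.122 ]
scene red [229 164  16  21 131] [236.374  174.4351] med [ 0.5686 -0.2089  0.1259]
scene yellow [240 177  18  23 174] [248.1552 187.9483] med [ 0.5916 -0.1322  0.1251]
blue [ 0.5427 -0.2926  0.1205] [np.float64(0.00035896336748802705), np.float64(0.00035896336748796325)]
red [ 0.5646 -0.2151  0.1214] [np.float64(0.0002766763066609979), np.float64(0.0002766763066609758)]
yellow [ 0.5876 -0.138   0.1221] [np.float64(0.00043263246616433176), np.float64(0.0004326324661640803)]
top min/max [0.606  0.2676 0.1619] [0.6949 0.4039 0.2276]
toprect mm ((659.7069702148438, 342.9299621582031), (67.01560974121094, 120.3764419555664), 2.94683837890625) 1468 0.2221299790098663
scene min/max [0.4867 0.2704 0.1575] [0.6992 0.4085 0.2258]
toprect mm ((662.9100952148438, 345.1288757324219), (67.89138793945312, 123.9527359008789), 2.892204999923706) 1462 0.22157900540541048
```

View pics/crop.png

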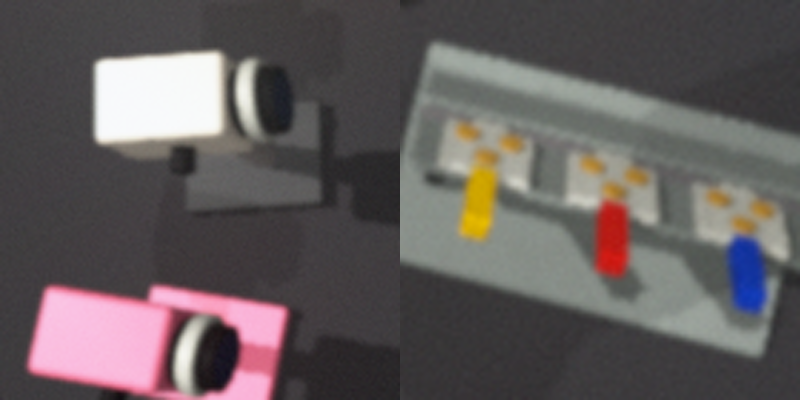

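Crop check: the blue holder is at the -y end of the rack, with its three discs up, and the white camera looks towards -y. Grip spacing (80.5 mm and 80 mm) and heights (about 0.121 m) match the description. Next I'll move to a stand-off along the holder axis and look from there.

```bash
cat >> h.py <<'E'
def geom(yaw):
    X=np.array([np.cos(yaw),np.sin(yaw),0]);Y=np.array([-np.sin(yaw),np.cos(yaw),0]);Z=np.array([0,0,1.]);s,c=np.sin(np.radians(40)),np.cos(np.radians(40))
    return np.c_[c*X+s*Z,Y,-s*X+c*Z]   # holder axes
def tool(H,sg): # tool z=-z_h, y=sg*x_h
    z=-H[:,2];y=sg*H[:,0];return np.c_[np.cross(y,z),y,z]
def upr(yaw): # upright holder, x_h towards lens
    return np.array([[np.cos(yaw),-np.sin(yaw),0],[np.sin(yaw),np.cos(yaw),0],[0,0,1.]])
RY=np.arctan2(-.0449,.1546); G=np.array([.543,-.2926,.1215]); CY=np.radians(92.9); F=np.array([.671,.150,.19])
E
python3 - <<'E'
from h import *
np.set_printoptions(precision=3,suppress=True)
H=geom(RY);print(np.degrees(RY))
for sg in(1,-1):
    T=tool(H,sg)
    for b in(.0,.1,.13): print(sg,b,robot.ik(G+H[:,2]*(b-.019),T))
    U=upr(CY);T2=tool(U,sg);print('fin',robot.ik(F+[0,0,.0625-.019],T2),robot.ik(F+[0,0,.0625-.019+.06],T2))
E
```

```text
-16.194718965027818
1 0.0 None
1 0.1 None
1 0.13 None
fin [  28.799   20.639    5.836    0.     -75.197 -115.899] [  28.799   19.509   11.758    0.     -82.249 -115.899]
-1 0.0 None
-1 0.1 None
-1 0.13 None
fin [ 28.799  20.639   5.836   0.    -75.197  64.101] [ 28.799  19.509  11.758   0.    -82.249  64.101]
```

```bash
cat >> h.py <<'E'
from scipy.spatial.transform import Rotation as Ro
def toolY(H,d,sg): # jaws along y_h; tool z = -z_h turned d deg towards -x_h
    z=-np.cos(d)*H[:,2]-np.sin(d)*H[:,0];y=sg*H[:,1];return np.c_[np.cross(y,z),y,z]
def toolX(H,b,sg): # jaws along x_h; tool z=-z_h turned b towards +y_h
    z=-np.cos(b)*H[:,2]+np.sin(b)*H[:,1];y=sg*H[:,0];return np.c_[np.cross(y,z),y,z]
E
python3 - <<'E'
from h import *
np.set_printoptions(precision=0,suppress=True)
H=geom(RY);U=upr(CY);gf=F+[0,0,.0625]
for nm,f,R in(('Y',toolY,range(0,91,10)),('X',toolX,range(-90,91,15))):
  for sg in(1,-1):
    for d in R:
        def q(g,A,lift=0,back=0):
            T=f(A,np.radians(d),sg);return robot.ik(g+A[:,2]*lift+T[:,2]*(.019-back),T)
        r=[q(G,H),q(G,H,0,.08),q(G,H,.06),q(G,H,.1),q(gf,U)]
        if r[0] is not None: print(nm,sg,d,*[None if x is None else np.array(x) for x in r])
E
```

```text
Y 1 20 [  -9.    9.  -34.    6.  -27. -102.] [  -8.    2.  -31.    5.  -38. -101.] [  -8.    3.  -34.    5.  -33. -102.] [  -7.   -2.  -34.    5.  -38. -102.] [ 38.  24.   2.  17. -80. -40.]
Y 1 30 [ -9.  14. -23.   2. -43. -98.] [ -9.   8. -19.   2. -53. -98.] [ -9.   8. -25.   2. -48. -98.] [ -8.   4. -25.   2. -52. -99.] [ 41.  27.   1.  23. -83. -45.]
Y 1 40 [-10.  19. -14.   0. -57. -96.] [-10.  16.  -8.   0. -66. -96.] [-10.  14. -15.   0. -61. -96.] [ -9.  10. -16.   0. -64. -97.] [ 44.  31.  -1.  29. -88. -50.]
Y 1 50 [-11.  25.  -5.  -1. -70. -95.] [-11.  23.   3.  -1. -79. -95.] [-10.  20.  -7.  -1. -73. -95.] [-10.  16.  -8.  -1. -76. -96.] [ 46.  35.  -2.  34. -92. -54.]
Y 1 60 [-11.  32.   4.  -2. -82. -94.] [-11.  31.  13.  -2. -92. -94.] [-11.  26.   1.  -2. -85. -95.] [-11.  23.  -0.  -2. -87. -95.] [ 47.  39.  -3.  39. -97. -58.]
Y 1 70 [-12.  38.  12.  -2. -94. -94.] [ -12.   39.   24.   -2. -104.  -94.] [-11.  33.   9.  -2. -96. -94.] [-11.  29.   7.  -2. -97. -95.] [  48.   43.   -4.   42. -102.  -61.]
Y 1 80 [ -12.   45.   20.   -3. -105.  -94.] [ -12.   48.   34
[... 3978 characters left out ...]
. -54. -62.  68.] [  23.   42.   39.  -11. -115.   68.]
X -1 45 [-51.  28.  -5. -61. -74.  80.] [-56.  26.  -2. -58. -81.  78.] [-53.  23.  -7. -59. -77.  77.] [-54.  19.  -8. -58. -79.  76.] [  21.   53.   55.  -18. -135.   64.]
X -1 60 [-53.  38.   4. -62. -90.  81.] [-58.  38.   9. -60. -96.  79.] [-55.  33.   2. -61. -93.  80.] [-56.  30.  -0. -61. -95.  79.] None
X -1 75 [ -53.   48.   14.  -65. -105.   81.] [ -58.   50.   21.  -63. -111.   78.] [ -55.   43.   10.  -64. -107.   81.] [ -56.   39.    8.  -63. -108.   80.] None
X -1 90 [ -52.   57.   24.  -68. -119.   79.] [ -56.   60.   32.  -68. -125.   75.] [ -53.   52.   19.  -67. -120.   79.] [ -54.   49.   16.  -67. -121.   79.] None
```

```bash
python3 - <<'E'
from h import *
np.set_printoptions(precision=4,suppress=True)
H=geom(RY);b=np.radians(25);T=toolX(H,b,1)
p=G+T[:,2]*(.019-.10)
# start by rising and turning in place of a direct sweep
robot.goto(p-T[:,2]*.05+[0,0,.04],T)
robot.servo_line(p,speed=.15) 
robot.move_gripper(.45)
print(robot.read_t(),robot.read_position()-p,robot.read_force(),robot.read_grip_width())
Tw=wristT();pic,d=robot.grab_frame('wrist');np.savez('pics/w1.npz',p=pic,d=d,Tw=Tw);cv2.imwrite('pics/w1.png',pic[...,::-1])
E
```

```text
3.325 [ 0. -0. -0.] [0.3433 0.0681 0.0751] 0.4523479168624511
```

View pics/w1.png

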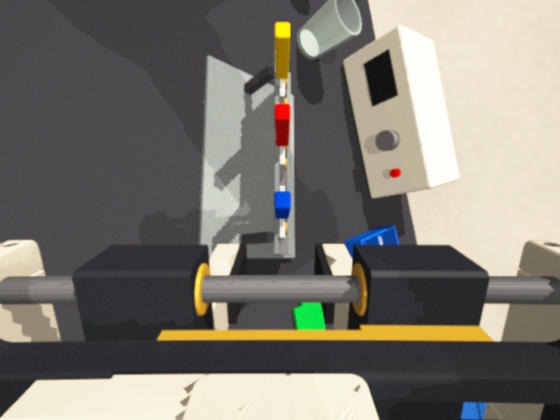

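The wrist view shows the blue grip end at (283,205), between the fingers (centre column about 281). Red is at (283,124) and yellow at (283,50). I'll measure the blue grip's offset in holder axes.

```bash
python3 - <<'E'
from h import *
np.set_printoptions(precision=4,suppress=True)
z=np.load('pics/w1.npz');p,d,Tw=z['p'],z['d'],z['Tw'];i=robot.camera_info('wrist');H=geom(RY)
for c,w,off in(('blue',(265,180,300,225),0),('red',(265,95,300,150),.0803),('yellow',(265,15,300,85),.161)):
    m=mask(p,c);x0,y0,x1,y1=w;M=np.zeros_like(m);M[y0:y1,x0:x1]=m[y0:y1,x0:x1];vv,uu=np.nonzero(M&(d>0)*np.uint8(255))
    P=(pts(np.c_[uu,vv],d[vv,uu],i,Tw)-G-H[:,1]*off)@H*1000
    print(c,len(P),[np.percentile(P[:,k],(3,25,50,75,97)) for k in range(3)],(uu.min(),uu.max(),vv.min(),vv.max()))
    # cols: rays at blob's column edges onto plane z_h=+20 -> x_h
    for u in(uu.min(),uu.max()+1):
        o,r=ray((u-.5,np.median(vv)),i,Tw);t=((G+H[:,1]*off+H[:,2]*.02-o)@H[:,2])/(r@H[:,2]);print('  xh',((o+t*r-G-H[:,1]*off)@H*1000))
E
```

```text
blue 341 [array([-4.1125, -1.5595,  1.0502,  4.8788,  8.6127]), array([-7.0677, -6.8155, -3.1501,  2.9618,  7.6571]), array([-19.8457,  20.468 ,  32.6745,  33.388 ,  34.3431])] (np.int64(274), np.int64(290), np.int64(191), np.int64(217))
  xh [-5.6487 -0.5859 20.    ]
  xh [ 9.4957 -0.5833 20.    ]
red 504 [array([-4.0254, -0.9287,  1.9013,  4.5655,  7.2293]), array([-7.7708, -7.3876, -6.9872, -1.3918,  5.7145]), array([-21.6254,   4.8179,  27.7697,  33.157 ,  34.2047])] (np.int64(275), np.int64(289), np.int64(104), np.int64(144))
  xh [-4.9874 -3.4729 20.    ]
  xh [ 8.9574 -3.4684 20.    ]
yellow 786 [array([-4.5025, -0.9909,  2.135 ,  5.652 ,  8.6919]), array([-8.7844, -8.0258, -7.3627, -4.5438,  7.0455]), array([-28.5387,  -3.1946,  18.495 ,  32.6137,  34.1346])] (np.int64(275), np.int64(290), np.int64(22), np.int64(80))
  xh [-5.1974 -7.7347 20.    ]
  xh [10.2444 -7.7279 20.    ]
```

```bash
sed -i 's/^RY=/RY=/; s/G=np.array(\[.543,-.2926,.1215\])/G=np.array([.543,-.2926,.1215])+.002*geom(np.arctan2(-.0449,.1546))[:,0]/' h.py; python3 - <<'E'
from h import *
np.set_printoptions(precision=3,suppress=True)
H=geom(RY);T=toolX(H,np.radians(25),1);p=G+T[:,2]*.019
robot.servo_line(p-T[:,2]*.04,speed=.12);robot.servo_line(p,speed=.06)
print(robot.read_t(),robot.read_force())
robot.move_gripper(0.);print(robot.read_grip_width()*88,robot.read_force(),robot.read_ft_torque())
robot.servo_line(p+H[:,2]*.012,speed=.04);print(robot.read_force(),robot.read_grip_width()*88)
robot.servo_line(p+H[:,2]*.065,speed=.08);print(robot.read_force(),robot.read_grip_width()*88,robot.read_t())
pic,d=robot.grab_frame('scene');cv2.imwrite('pics/s2.png',cv2.resize(pic[110:260,140:340],(800,600))[...,::-1])
E
```

```text
4.8417 [-0.653 -0.264  0.478]
13.06407308571705 [-1.264  0.211  0.659] [-0.732  2.427  0.198]
[ 0.569  0.264 -1.221] 13.866106429714335
[-0.312 -0.741 -0.395] 13.458160078735355 6.65
```

View pics/s2.png

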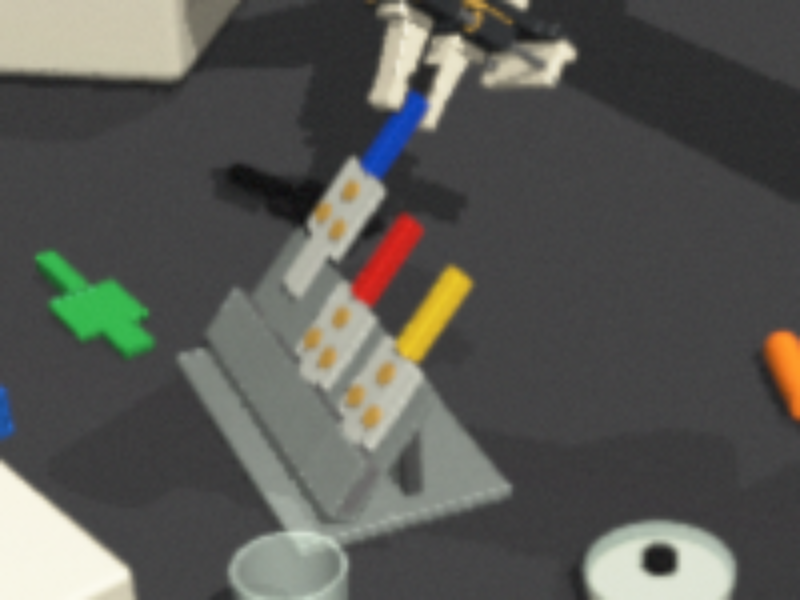

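The holder is out of the socket and held, with red and yellow still in place. I'll lift it and carry it to a hover above the focus.

```bash
python3 - <<'E'
from h import *
np.set_printoptions(precision=3,suppress=True)
H=geom(RY);b=np.radians(25);T=toolX(H,b,1);p=G+T[:,2]*.019+H[:,2]*.065
robot.servo_line(p+[0,0,.12],speed=.2)
U=upr(CY);T2=toolX(U,b,1);g=F+[0,0,.0625]
hov=g+[-.03,-.05,.09]+T2[:,2]*.019
print(robot.ik(hov,T2),robot.ik(g+T2[:,2]*.019,T2))
mid=Ro.from_matrix(np.stack([T,T2]));from scipy.spatial.transform import Slerp
Tm=Slerp([0,1],mid)(.5).as_matrix();pm=(p+[0,0,.12]+hov)/2+[0,0,.06]
q=robot.ik(pm,Tm);print(q)
if q is not None: robot.goto(pm,Tm)
robot.goto(hov,T2)
print(robot.read_t(),robot.read_force(),robot.read_grip_width()*88)
for n in('scene','top','wrist'):
    if n=='wrist':Tw=wristT()
    pic,d=robot.grab_frame(n);np.savez(f'pics/{n}3.npz',p=pic,d=d,Tw=Tw if n=='wrist' else 0);cv2.imwrite(f'pics/{n}3.png',pic[...,::-1])
a=cv2.imread('pics/scene3.png')[140:350,240:440];w=cv2.imread('pics/wrist3.png')
cv2.imwrite('pics/c3.png',np.hstack([cv2.resize(a,(400,420)),cv2.resize(w,(400,420))]))
E
```

```text
[  21.147   32.855   35.428   -8.482 -116.209 -110.404] [  23.588   37.918   33.401   -9.076 -108.83  -111.845]
[  -7.84    10.001   12.876  -23.906  -91.172 -128.478]
9.25 [-0.419 -0.895 -1.343] 13.742760554672529
```

View pics/c3.png

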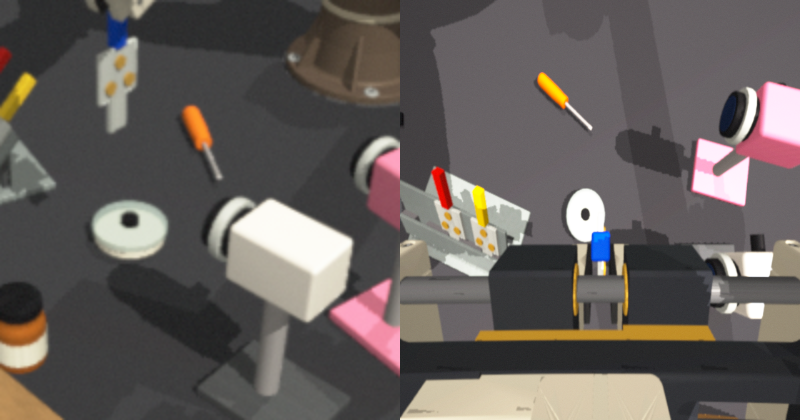

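```bash
python3 - <<'E'
from h import *
np.set_printoptions(precision=4,suppress=True)
U=upr(CY);T2=toolX(U,np.radians(25),1);g=F+[0,0,.0625]+T2[:,2]*.019
robot.servo_line(g+[0,0,.05],speed=.12);robot.servo_line(g,speed=.08);robot.dwell(.5)
print(robot.read_t(),robot.read_force(),robot.read_grip_width()*88)
for n in('scene','top'):
    pic,d=robot.grab_frame(n);np.savez(f'pics/{n}4.npz',p=pic,d=d);i,Tw=view(n)
    # crop around the holder
    q=cv2.projectPoints(F[None],cv2.Rodrigues(np.array(i['view'])[:3,:3])[0],np.array(i['view'])[:3,3],*K(i))[0].ravel();print(n,q)
    u,v=q.astype(int);c=pic[max(0,v-70):v+70,max(0,u-66):u+67];cv2.imwrite(f'pics/{n}4.png',cv2.resize(c,(399,420),interpolation=2)[...,::-1])
cv2.imwrite('pics/c4.png',np.hstack([cv2.imread('pics/scene4.png'),cv2.imread('pics/top4.png')]))
E
```

```text
11.4167 [-0.0787 -0.1587 -1.6065] 14.127636471616798
scene [303.3981 225.6978]
top [212.0358 150.195 ]
```

View pics/c4.png

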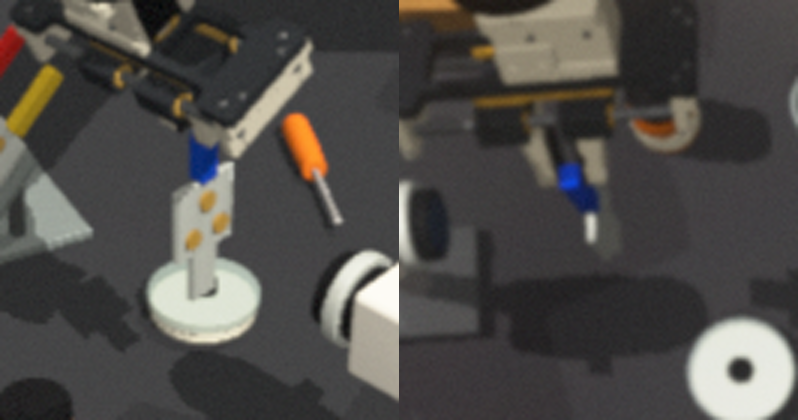

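The holder is upright with its three discs towards the lens. The plate centre appears at about (305,233) in the scene view, against (303,226) expected, so it sits a little low. I'll measure the pose from depth.

```bash
cat > meas.py <<'E'
from h import *
np.set_printoptions(precision=4,suppress=True)
def meas(k,pw):
    z=np.load(f'pics/scene{k}.npz');p,d=z['p'],z['d'];i,Tw=view('scene');U=upr(CY)
    vv,uu=np.mgrid[160:290,250:350];vv,uu=vv.ravel(),uu.ravel();P=pts(np.c_[uu,vv],d[vv,uu],i,Tw);L=(P-F)@U
    C=cv2.cvtColor(p,cv2.COLOR_RGB2HSV)[vv,uu]
    near=(abs(L[:,0])<.025)&(abs(L[:,1])<.05)&(L[:,2]>-.115)&(L[:,2]<.07)
    bl=mask(p,'blue')[vv,uu]>0
    pl=near&~bl&(C[:,2]>90)
    Q=L[pl];Q0=Q
    for _ in range(4):
        c=Q.mean(0);n=np.linalg.svd(Q-c)[2][2];n*=np.sign(n[0]);Q=Q0[abs((Q0-c)@n)<.003]
    print('plane n (holder-nominal axes)',n,'tilt z deg',np.degrees(n[2]),'yaw deg',np.degrees(n[1]),len(Q))
    pix=np.zeros(p.shape[:2],np.uint8);pix[vv[pl],uu[pl]]=255
    print('front face at L origin x',(c@n)/n[0],'y pct',np.percentile(Q[:,1],(1,50,99)),'z pct',np.percentile(Q[:,2],(1,99)))
    for a,b in((-.1,-.08),(-.08,-.06),(-.06,-.045),(-.04,-.03),(-.03,-.015),(-.015,0),(0,.015),(.015,.03),(.03,.045)):
        s=Q[(Q[:,2]>a)&(Q[:,2]<b)]
        if len(s)>5: print('  z',a,b,'y',np.percentile(s[:,1],(2,98)),'mid',np.percentile(s[:,1],(2,98)).mean(),'x',np.median(s[:,0]),len(s))
    B=L[bl&near];print('blue',B.shape,[np.percentile(B[:,j],(3,50,97)) for j in range(3)])
    return c,n
if __name__=='__main__':
    import sys;meas(sys.argv[1],0)
    Q=np.load('pics/cam_scene.npy');Q=Q[Q[:,0]>.6];U=upr(CY);L=(Q-F)@U
    print('cam scene: x pct',np.percentile(L[:,0],(0,1,2,5,50,99,100)),'y',np.percentile(L[:,1],(1,99)));
    for a in np.arange(.1,.27,.01):
        s=L[(L[:,0]>=a)&(L[:,0]<a+.01)]
        if len(s): print(round(a,2),len(s),'y',s[:,1].min(),s[:,1].max(),'z',s[:,2].min(),s[:,2].max())
E
python3 meas.py 4
```

```text
plane n (holder-nominal axes) [ 1.     -0.0034 -0.0018] tilt z deg -0.10093875694921219 yaw deg -0.1943218722894438 541
front face at L origin x 0.0041742214343739115 y pct [-0.0278 -0.0013  0.0291] z pct [-0.0679  0.0321]
  z -0.08 -0.06 y [-0.012   0.0118] mid -9.695178504405284e-05 x 0.0038773969768265016 30
  z -0.06 -0.045 y [-0.0109  0.0125] mid 0.0007562281077754009 x 0.00416194159391285 42
  z -0.04 -0.03 y [-0.0132  0.0194] mid 0.003090982866595783 x 0.0038104221484808773 31
  z -0.03 -0.015 y [-0.0259  0.0275] mid 0.000789279301790834 x 0.004078826289420069 80
  z -0.015 0 y [-0.0273  0.0282] mid 0.00045596954821738866 x 0.004253615603840381 114
  z 0 0.015 y [-0.0279  0.0293] mid 0.0007147870864935933 x 0.004387661622848901 96
  z 0.015 0.03 y [-0.027   0.0282] mid 0.0006120014013144826 x 0.004276325792051466 114
  z 0.03 0.045 y [-0.029   0.0274] mid -0.0007771258459652475 x 0.002850171813099607 16
blue (94, 3) [array([-0.0049,  0.0062,  0.0099]), array([-0.0081, -0.0047,  0.0049]), array([0.0329, 0.0458, 0.059 ])]
cam scene: x pct [0.1193 0.1238 0.1263 0.1375 0.2075 0.25
[... 786 characters left out ...]
524451 0.03508438602843872
0.19 221 y -0.03611243422147301 0.03056777696662189 z -0.03155786850830594 0.03579079769907506
0.2 232 y -0.03530946449460747 0.032151617414289506 z -0.029645013811226473 0.034936478193357046
0.21 243 y -0.03541927706966175 0.030628214451860376 z -0.031156464160075947 0.0355110781651668
0.22 228 y -0.035408598915416645 0.03131862782974713 z -0.030366144408862372 0.035200944399716605
0.23 230 y -0.03531829696733752 0.030305129054212634 z -0.03248859786613306 0.034879807946888663
0.24 247 y -0.0357444441344999 0.03214630013939111 z -0.03114539511048625 0.03521715329415581
0.25 541 y -0.03595833129594982 0.031331737996329385 z -0.03051319751841025 0.034520902165928125
```

Plate and nominal axes agree within 0.3°. In the scene frame the camera axis lies about 3 mm to the -y_h side of the plate, and the lens is about 124 mm away. I'll make a 2–3 mm correction, recheck and hand in.

```bash
python3 - <<'E'
from h import *
from meas import meas
U=upr(CY);T2=toolX(U,np.radians(25),1);g=F+[0,0,.0625]+T2[:,2]*.019+U@[.003,-.0025,0.0005]
robot.servo_line(g,speed=.02);robot.dwell(1)
pic,d=robot.grab_frame('scene');np.savez('pics/scene5.npz',p=pic,d=d)
meas(5,0)
print(robot.read_t(),robot.read_force(),robot.read_grip_width()*88,np.abs(robot.read_qvel()).max(),robot.read_position()-g)
z0=np.load('pics/scene0.npz')['p']
for c in('red','yellow'):
    for im in(z0,pic):
        m=mask(im,c);m[:140]=0;m[250:]=0;m[:,:180]=0;m[:,275:]=0;print(c,np.argwhere(m).mean(0),(m>0).sum())
robot.job_done()
E
```

```text
plane n (holder-nominal axes) [ 1.     -0.0073  0.0014] tilt z deg 0.08286863371197509 yaw deg -0.41729001549229494 535
front face at L origin x 0.007095071537030366 y pct [-0.0296 -0.0038  0.0267] z pct [-0.0667  0.0332]
  z -0.08 -0.06 y [-0.0129  0.009 ] mid -0.0019360796415298078 x 0.007120950207414569 25
  z -0.06 -0.045 y [-0.0139  0.0111] mid -0.0014003258984419467 x 0.007251306314101603 54
  z -0.04 -0.03 y [-0.0126  0.0115] mid -0.0005553408228223741 x 0.0070640395723858985 35
  z -0.03 -0.015 y [-0.0289  0.0269] mid -0.000987693289116555 x 0.007282431881499833 81
  z -0.015 0 y [-0.0298  0.0257] mid -0.002048120992229393 x 0.007099497809292699 98
  z 0 0.015 y [-0.0287  0.0266] mid -0.0010072199829494616 x 0.0069172064856496684 101
  z 0.015 0.03 y [-0.0279  0.0261] mid -0.0009276223356603098 x 0.007026577934388941 108
  z 0.03 0.045 y [-0.0296  0.02  ] mid -0.00476713620902214 x 0.0066973718688559825 14
blue (97, 3) [array([-0.0007,  0.0086,  0.0134]), array([-0.01  , -0.0073,  0.0033]), array([0.0341, 0.0463, 0.0596])]
12.9167 [-0.5266 -0.1229 -1.2875] 13.521472062711595 0.06150186475857025 [-0.  0.  0.]
red [174.4351 236.374 ] 131
red [175.1795 235.8803] 117
yellow [188.0686 248.04  ] 175
yellow [187.9337 247.9699] 166
the job is handed in; nothing more can be done
```

I drew the blue holder out along its socket axis, turned it upright with its disc side towards the white camera's lens, and handed the job in at 12.9 s. It was still held in the gripper in front of the lens. No verdict was reported.

Last checks, from the scene camera's depth:
- **Facing:** the plate's face is within about 0.5° of the lens axis.
- **Position:** the plate centre is within about 1–2 mm of the lens axis sideways and in height, and about 12 cm from the lens front. The lens front itself was hidden from that view, so I worked out the distance from the head's rear face and the size given; it is good to a few millimetres.
- **Hold:** the arm was at rest, the grip width read 13.5 mm (grip is 14 mm), and the wrist force was under 2 N.
- **Other holders:** red and yellow stayed in the rack; their centroids moved less than 1 pixel. The force readings between moves showed no bump, and nothing came near the camera.

**One disagreement:** the top and scene views differed by about 3 mm on the camera's sideways position. I went with the scene view, because the arm's own reading of the plate position agreed with it to within 1 mm.

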